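# Put the check sources back in their shielding pots

### The job

Put two of the source capsules away: stand the red-topped capsule in the well of the open pot with the red collar, and the blue-topped one in the open pot with the blue collar. Each must end upright with its foot down on the floor of the well, let go and at rest.

Things in the scene. Friction and masses are not known exactly. Their poses are not given: they have to be found in the camera images.
- capsule_red: Source capsule, an upright round rod 90 mm tall: brass foot 30 mm in diameter and 16 mm high, above it a plain white shaft 26 mm in diameter whose upper 26 mm and flat top are red. About 0.15 kg, stands loose on the bench, foot down. Origin: centre of its underside; z points up along the rod. A look-alike with a green top is not part of the job.
- capsule_blue: Source capsule, an upright round rod 90 mm tall: brass foot 30 mm in diameter and 16 mm high, above it a plain white shaft 26 mm in diameter whose upper 26 mm and flat top are blue. About 0.15 kg, stands loose on the bench, foot down. Origin: centre of its underside; z points up along the rod. A look-alike with a green top is not part of the job.
- pot_red: Open shielding pot, a round heavy steel pot 80 mm in diameter and 45 mm high, its upper 15 mm a red collar, two small side lugs (104 mm over the lugs, lower than 30 mm). Fixed to the bench. Its central well is round, straight-walled, 52 mm in diameter and 30 mm deep, with a flat floor 15 mm above the origin. Origin: centre of its underside, on the bench; z points up.
- pot_blue: Open shielding pot, a round heavy steel pot 80 mm in diameter and 45 mm high, its upper 15 mm a blue collar, two small side lugs (104 mm over the lugs, lower than 30 mm). Fixed to the bench. Its central well is round, straight-walled, 52 mm in diameter and 30 mm deep, with a flat floor 15 mm above the origin. Origin: centre of its underside, on the bench; z points up.
Not all that is in view belongs to the job. Leave any turquoise look-alike of the capsule_blue alone.

How it is judged:
By the outcome, as a careful person would: the job done as asked, in the order asked, and still so for the second after the job is handed in, with the robot touching nothing.
It also fails if it takes over 61 s, if anything falls off the work surface, if the arm or the gripper's body presses on something with over 40 N, if the wrist force passes 120 N, or if a joint passes its speed limit or range.

### The arm

A 6-joint arm with a two-finger parallel gripper is mounted at the origin on the work surface. World frame = base frame: x ahead of the robot, y to its left, z up, the work surface at z = 0. Lengths are in m, angles in rad, forces in N, time in s.
With the tool pointing down it reaches from about 0.3 to 0.75 m from the base axis. Payload 8.5 kg.
Tool frame: the origin (TCP) lies at the centre of the arm's flange, where the gripper is bolted on; the fingertips stand 166 mm ahead of it and the grasp point (between the pads) lies 147 mm ahead of it; z points along the fingers, y is the line along which they close (so a half turn about z gives the same grasp; the last joint's range is limited). The gripper opens to 88 mm and grips with 3 to 60 N. Pads are 18 mm wide; open, the fingers measure 123 mm over their backs; the gripper's body (75 mm by 187 mm) begins 45 mm behind the grasp point.
Start: joints at [-1.458, 0.381, 1.297, -0, 1.464, -0.215], TCP at [0.177, -0.521, 0.405] pointing down, gripper open.
Joint ranges: [-3.11, 3.11], [-0.89, 2.33], [0.22, 2.48], [-1.42, 4.56], [0.17, 2.85], [-2.88, 2.88]. Speed limits (rad/s): [2.39, 2.39, 3.14, 3.14, 3.14, 3.14].

### API

Orientations are given as a 3x3 rotation matrix whose columns are the frame's x, y, z axes.
In Python, from rig import arm gives the robot as it stands.
- The arm moves only by the tool play_rows, never from a script. Its argument "series" is a list of rows, each a list of 3 entries, a list of its own where there are three numbers: the shift along the tool's x, y, z in m, then the turn about the tool's z in rad, then the closure in counts, from 0 (fully open) to 255 (shut). In form: [[[tx, ty, tz], spin, claw], ...]. A call has 1 to 8 rows; each row is the pose to reach, as a shift and turn from the pose commanded when the call began, along the tool's axes at that moment; what a row does not reach only later rows make up. A row lasts 1/12 s, in which the tool goes at most 41.7 mm and 7.16 degrees, less where a joint would pass 70% of its speed; a pose out of reach is approached as far as the arm can. A call with a gripper value outside its range is refused whole. The fingers move at their own pace and stop on an object; "grip_force" is the grip in N (left out, the last holds). Time passes only in rows, so rows that repeat a pose let the fingers close. It gives the time, the measured TCP pose, the force, the opening and the grip force at its end, in the units of the state.
- arm.state(): the state, without advancing time (a new reading comes with each control period).
- arm.read_camera(name): name is "scene" or "top" or "wrist"; returns (picture, depth): 480x640x3 uint8, red, green, blue; 480x640 float32, m along the optical axis (not along the pixel's ray), 0 where there is no reading.
- arm.calibration(name): a dict with "mtx" (3x3 intrinsics, pixels), "R" (3x3) and "t" (3): a world point X has camera coordinates R X + t. Camera axes: x right, y down, z forward; pixel columns grow to the right and rows downward; lengths in m; the calibration is good to about 2 mm. A picture is of the moment at which its call begins: read the wrist's pose just before it. calibration takes no time and is no camera call; for the wrist camera it gives the pose at the moment of the call.
- arm.sign_off(): hands the job in; it is judged then, once.
The state is a dict: "time": time; "qpos": joint angles; "joint_velocities": joint speeds; "joint_torque": joint torques, N m; "tool_pos": TCP position; "tcp_rot": TCP orientation; "contact_force": force on the tool from outside, world axes, zero at the start; "torque": the same for the moment, N m; "width": finger opening in m; "gripper_force": force on a finger pad.
Only numpy, scipy, OpenCV 4.12 (cv2) and the standard library are available. Lean on these libraries where they do the work, as an engineer would, in place of code of your own. Each camera call takes 0.05 s, during which the arm holds its last target. There are 200 camera calls.

## Working session

There is one attempt and no reset: what is moved stays moved. The work goes in short steps, Python scripts to look and compute and a tool call to move; the robot and the scene stay as the last step left them, time stands still between calls to the robot, and variables do not carry over. Pictures are saved under pics/ and viewed, at most 10 in all, crops included, and the job is handed in when it is done.

Besides the shell and the picture viewer there is one more tool, called after "Emit:" by a JSON object that holds its "api" and its "payload". play_rows: Moves the arm, as the interface text tells. Its arguments: {"type":"object","properties":{"series":{"type":"array"},"grip_force":{"type":"number"}},"required":["series"]}

```bash
ls; mkdir -p pics; python3 - <<'E'
from rig import arm
import cv2,numpy as np
for n in ("top","scene"):
    p,d=arm.read_camera(n); c=arm.calibration(n)
    cv2.imwrite(f"pics/{n}0.png",p[:,:,::-1]); np.savez(f"{n}0.npz",p=p,d=d,**{k:np.array(v) for k,v in c.items()})
    print(n,c)
print(arm.state())
E
```

```text
pics
top {'mtx': array([[558.44565492,   0.        , 313.8245587 ],
       [  0.        , 558.44565492, 241.8557739 ],
       [  0.        ,   0.        ,   1.        ]]), 'R': array([[ 0.02002839, -0.99977362, -0.00718171],
       [-0.99185012, -0.01896463, -0.12599079],
       [ 0.12582607,  0.00964657, -0.99200542]]), 't': array([0.00841109, 0.53004454, 0.83001979])}
scene {'mtx': array([[512.67228357,   0.        , 314.91609451],
       [  0.        , 512.67228357, 238.94334936],
       [  0.        ,   0.        ,   1.        ]]), 'R': array([[ 0.7397983 ,  0.67276292,  0.00940891],
       [ 0.40730936, -0.43667626, -0.80213025],
       [-0.53553484,  0.59724693, -0.59707498]]), 't': array([-0.40166664, -0.18822299,  1.29468884])}
{'time': 0.1, 'qpos': array([-1.45831393e+00,  3.81081810e-01,  1.29813744e+00, -1.30596840e-05,
        1.46361855e+00, -2.15300479e-01]), 'joint_velocities': array([ 0.0023436 ,  0.00016972, -0.00270266, -0.00074539,  0.00044167,
       -0.00040693]), 'joint_torque': array([ 4.49141837e-03, -4.38648105e+01, -2.24907821e+01,  7.14707351e-02,
        3.42633971e-02, -8.94509981e-05]), 'tool_pos': array([ 0.17706026, -0.52066673,  0.40424056]), 'tcp_rot': array([[ 9.46758028e-01,  3.21945980e-01, -1.52664413e-04],
       [ 3.21945917e-01, -9.46757255e-01,  1.23581867e-03],
       [ 2.53330712e-04, -1.21917093e-03, -9.99999225e-01]]), 'contact_force': array([-0.17014186,  0.41567296, -0.24835206]), 'torque': array([ 0.08707817, -0.0369094 ,  0.03845763]), 'gripper_force': 0.0, 'width': 0.0883139839454425}
```

View pics/top0.png

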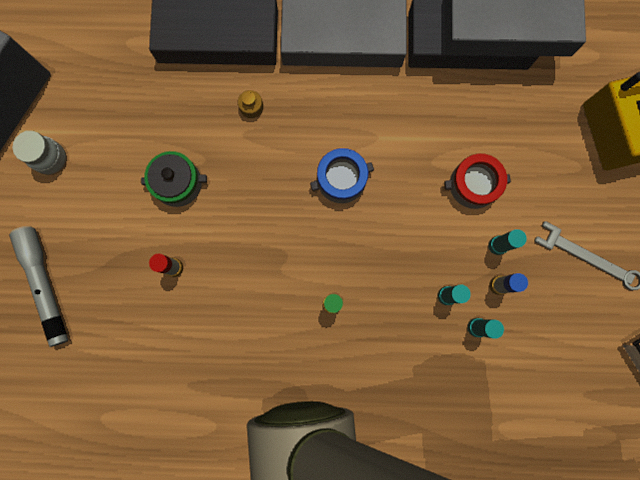

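View pics/scene0.png

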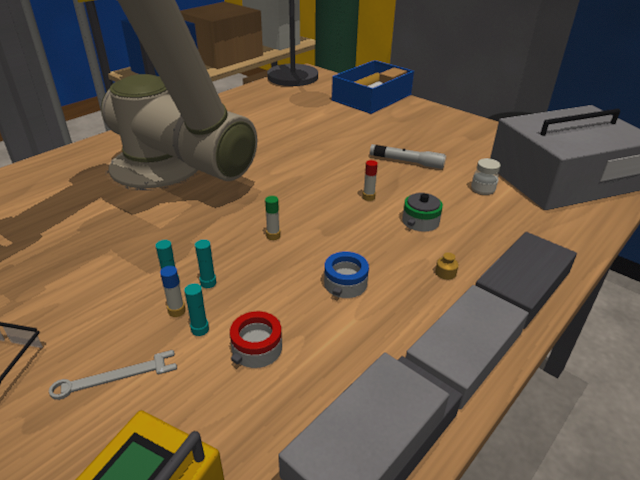

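The top view shows the red top at (159,263) and the blue top at (517,283). Around the blue one are three turquoise rods with tops near (516,239), (461,294) and (493,328), and a green look-alike stands at (333,303). The open pots are blue at (343,173) and red at (481,179). The pot at (171,178) has a green collar and a lid. (517,283) is the only true blue top with a white shaft and brass foot, so it's the target. I'll confirm it in a crop while measuring.

```bash
cat > h.py <<'E'
import numpy as np,cv2
def ray(uv,z,c):
    K,R,t=c["mtx"],c["R"],c["t"]
    d=R.T@np.linalg.solve(K,[uv[0],uv[1],1.]); o=-R.T@t
    return o+d*(z-o[2])/d[2]
def cloud(d,c):
    K,R,t=c["mtx"],c["R"],c["t"]
    v,u=np.mgrid[:480,:640]
    X=np.stack([(u-K[0,2])/K[0,0]*d,(v-K[1,2])/K[1,1]*d,d],-1)
    return (X-t)@R
def circ(xy):
    A=np.c_[2*xy,np.ones(len(xy))]; s=np.linalg.lstsq(A,(xy**2).sum(1),rcond=None)[0]
    return s[:2],np.sqrt(s[2]+s[:2]@s[:2])
E
python3 - <<'E'
from h import *
c=np.load("top0.npz"); P=cloud(c["d"],c); p=c["p"]
for n,(u,v),z in [("red",(159,263),.09),("blue",(517,283),.09),("t1",(516,239),.09),("t2",(461,294),.09),("t3",(493,328),.09),("green",(333,303),.09),("potR",(481,179),.045),("potB",(343,173),.045)]:
    r=34 if z<.05 else 22
    sl=np.s_[v-r:v+r,u-r:u+r]; Q=P[sl]; d=c["d"][sl]
    m=(d>0)&(abs(Q[...,2]-z)<.008)
    q=Q[m]; k,rad=cv2.minEnclosingCircle(q[:,:2].astype(np.float32))
    print(n,m.sum(),"zmed",np.median(q[:,2]).round(4),"encl",np.round(k,4),round(rad,4),"mean",q[:,:2].mean(0).round(4),"ray",ray((u,v),z,c).round(4), 'r',np.hypot(*k).round(3))
cv2.imwrite("pics/crop.png",cv2.resize(p[210:360,420:560,::-1],None,fx=4,fy=4,interpolation=2))
E
```

```text
red 289 zmed 0.0907 encl [0.4891 0.2426] 0.0137 mean [0.4887 0.2418] ray [0.4877 0.2406 0.09  ] r 0.546
blue 317 zmed 0.0906 encl [ 0.4704 -0.2742] 0.0142 mean [ 0.4706 -0.2727] ray [ 0.469  -0.2729  0.09  ] r 0.544
t1 301 zmed 0.091 encl [ 0.5336 -0.2733] 0.0141 mean [ 0.5338 -0.2723] ray [ 0.5323 -0.2731  0.09  ] r 0.599
t2 301 zmed 0.0908 encl [ 0.4526 -0.1918] 0.0138 mean [ 0.4529 -0.1909] ray [ 0.4517 -0.1929  0.09  ] r 0.492
t3 314 zmed 0.0908 encl [ 0.4042 -0.238 ] 0.0139 mean [ 0.4046 -0.2371] ray [ 0.4047 -0.2375  0.09  ] r 0.469
green 271 zmed 0.091 encl [ 0.436  -0.0104] 0.0133 mean [ 0.436  -0.0104] ray [ 0.4354 -0.0108  0.09  ] r 0.436
potR 1311 zmed 0.0453 encl [ 0.6333 -0.2371] 0.0405 mean [ 0.6321 -0.2366] ray [ 0.6311 -0.2375  0.045 ] r 0.676
potB 1245 zmed 0.0453 encl [ 0.6379 -0.0224] 0.0402 mean [ 0.6371 -0.0226] ray [ 0.6367 -0.0244  0.045 ] r 0.638
```

View pics/crop.png

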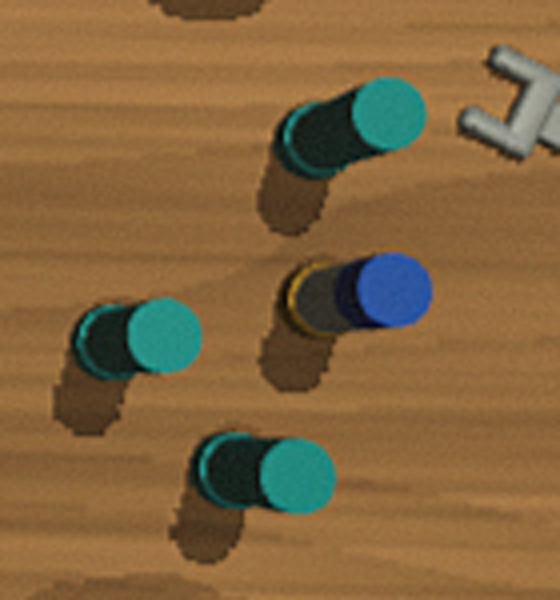

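The crop confirms it: the rod at the centre is the only blue top with a white shaft and brass foot, and the other three are turquoise all over. Heights (0.0907 and 0.0453) and radii match the given sizes. I'll do red first, starting with the move above it.

Emit:
{"api": "play_rows", "payload": {"series": [[[0.54,-0.621,0],0,0],[[0.54,-0.621,0],0,0],[[0.54,-0.621,0],0,0],[[0.54,-0.621,0],0,0],[[0.54,-0.621,0],0,0],[[0.54,-0.621,0],0,0],[[0.54,-0.621,0],0,0],[[0.54,-0.621,0],0,0]], "grip_force": 30}}

```text
time: 0.77
tool_pos: [0.3032, -0.2101, 0.4046]
tcp_rot: [[0.947, 0.321, -0.0], [0.321, -0.947, 0.0], [0.0, -0.0, -1.0]]
contact_force: [2.3, 0.4, -0.1]
width: 0.0877
gripper_force: 0.0
```

Emit:
{"api": "play_rows", "payload": {"series": [[[0.321,-0.368,0.0],0,0],[[0.321,-0.368,0.0],0,0],[[0.321,-0.368,0.0],0,0],[[0.321,-0.368,0.0],0,0],[[0.321,-0.368,0.0],0,0],[[0.321,-0.368,0.0],0,0],[[0.321,-0.368,0.0],0,0],[[0.321,-0.368,0.0],0,0]]}}

```text
time: 1.43
tool_pos: [0.4299, 0.0986, 0.4047]
tcp_rot: [[0.947, 0.322, -0.0], [0.322, -0.947, -0.0], [-0.0, 0.0, -1.0]]
contact_force: [0.8, -0.9, 1.0]
width: 0.0877
gripper_force: 0.0
```

```bash
cat > mv.py <<'E'
import sys
from rig import arm
import numpy as np
# target x y grasp-height yaw(deg of tool x) -> shift & spin in current tool axes
x,y,z,yaw=map(float,sys.argv[1:])
s=arm.state(); R=s["tcp_rot"]; d=np.array([x,y,z+.147])-s["tool_pos"]
cur=np.arctan2(R[1,0],R[0,0]); a=(cur-np.radians(yaw)+np.pi)%(2*np.pi)-np.pi
print("t",s["time"],"shift",(R.T@d).round(4),"spin",round(a,3),"q",s["qpos"].round(2))
E
python3 mv.py .4888 .2415 .2 18.8
```

```text
t 1.4333 shift [ 0.1019 -0.1163  0.0577] spin 0.0 q [-0.04  0.19  1.58 -0.    1.38  1.2 ]
```

Emit:
{"api": "play_rows", "payload": {"series": [[[0.1019,-0.1163,0.0577],0,0],[[0.1019,-0.1163,0.0577],0,0],[[0.1019,-0.1163,0.0577],0,0],[[0.1019,-0.1163,0.0577],0,0],[[0.1019,-0.1163,0.0577],0,0],[[0.1019,-0.1163,0.0577],0,0]]}}

```text
time: 1.93
tool_pos: [0.4888, 0.2404, 0.3456]
tcp_rot: [[0.946, 0.324, -0.003], [0.324, -0.946, -0.001], [-0.003, -0.0, -1.0]]
contact_force: [-0.5, 0.0, 0.3]
width: 0.0885
gripper_force: 0.0
```

```bash
python3 mv.py .4888 .2415 .06 18.8; python3 - <<'E'
from rig import arm
from h import *
c=arm.calibration("wrist"); p,d=arm.read_camera("wrist"); P=cloud(d,c)
m=(d>0)&(abs(P[...,2]-.09)<.006)&(np.hypot(P[...,0]-.489,P[...,1]-.2415)<.03)
print(m.sum(),P[m].mean(0), cv2.minEnclosingCircle(P[m][:,:2].astype(np.float32)))
cv2.imwrite("pics/w1.png",p[:,:,::-1])
E
```

```text
t 1.9333 shift [ 0.0007 -0.001   0.1386] spin 0.002 q [ 0.24  0.42  1.41 -0.    1.31  1.48]
1147 [0.48825827 0.24401862 0.08984221] ((0.48748043179512024, 0.24347569048404694), 0.01364411972463131)
```

View pics/w1.png

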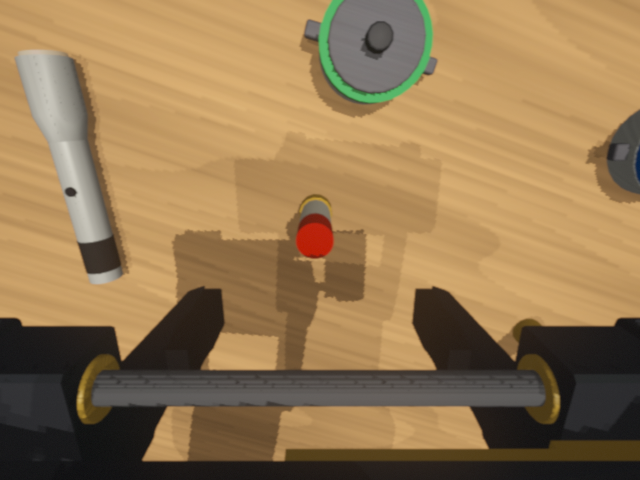

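The wrist view shows the red top at (315,238) between the open fingers, at (0.488, 0.2435), within 2 mm of the top-camera estimate. I'll descend and grip.

Emit:
{"api": "play_rows", "payload": {"series": [[[0.0,-0.0025,0.035],0,0],[[0.0,-0.0025,0.07],0,0],[[0.0,-0.0025,0.105],0,0],[[0.0,-0.0025,0.138],0,0],[[0.0,-0.0025,0.138],0,0],[[0.0,-0.0025,0.138],0,0],[[0.0,-0.0025,0.138],0,200],[[0.0,-0.0025,0.138],0,200]]}}

```text
time: 2.65
tool_pos: [0.4885, 0.2413, 0.2116]
tcp_rot: [[0.947, 0.321, 0.004], [0.321, -0.947, 0.001], [0.004, 0.0, -1.0]]
contact_force: [-0.6, -0.7, -0.3]
width: 0.0769
gripper_force: 0.0
```

Emit:
{"api": "play_rows", "payload": {"series": [[[0,0,0],0,255],[[0,0,0],0,255],[[0,0,0],0,255],[[0,0,0],0,255],[[0,0,0],0,255],[[0,0,0],0,255]], "grip_force": 30}}

```text
time: 3.15
tool_pos: [0.488, 0.2416, 0.2091]
tcp_rot: [[0.947, 0.322, 0.0], [0.322, -0.947, 0.0], [0.0, -0.0, -1.0]]
contact_force: [0.2, -0.5, 0.5]
width: 0.0366
gripper_force: 0.0
```

Emit:
{"api": "play_rows", "payload": {"series": [[[0,0,0],0,255],[[0,0,0],0,255],[[0,0,0],0,255],[[0,0,0],0,255],[[0,0,-0.02],0,255],[[0,0,-0.05],0,255],[[0,0,-0.08],0,255],[[0,0,-0.11],0,255]]}}

```text
time: 3.82
tool_pos: [0.4878, 0.2414, 0.3201]
tcp_rot: [[0.947, 0.322, -0.001], [0.322, -0.947, -0.0], [-0.001, -0.0, -1.0]]
contact_force: [0.7, 0.4, -1.3]
width: 0.0252
gripper_force: 30.0
```

```bash
python3 mv.py .633 -.237 .18 -39; python3 mv.py .633 -.237 .18 18.8
```

```text
t 3.8167 shift [-0.0165  0.4997 -0.0069] spin 1.008 q [ 0.24  0.45  1.45 -0.    1.25  1.49]
t 3.8167 shift [-0.0165  0.4997 -0.0069] spin -0.0 q [ 0.24  0.45  1.45 -0.    1.25  1.49]
```

Emit:
{"api": "play_rows", "payload": {"series": [[[-0.001,0.03,-0.007],0,255],[[-0.002,0.065,-0.007],0,255],[[-0.0033,0.1,-0.007],0,255],[[-0.0046,0.14,-0.007],0,255],[[-0.006,0.18,-0.007],0,255],[[-0.0073,0.22,-0.007],0,255],[[-0.0086,0.26,-0.007],0,255],[[-0.01,0.3,-0.007],0,255]]}}

```text
time: 4.48
tool_pos: [0.5752, -0.0477, 0.3259]
tcp_rot: [[0.947, 0.322, -0.001], [0.322, -0.947, 0.0], [-0.001, -0.0, -1.0]]
contact_force: [0.8, 0.5, -0.9]
width: 0.0253
gripper_force: 30.0
```

Emit:
{"api": "play_rows", "payload": {"series": [[[-0.0013,0.04,0],0,255],[[-0.0026,0.08,0],0,255],[[-0.004,0.12,0],0,255],[[-0.005,0.15,0],0,255],[[-0.006,0.18,0],0,255],[[-0.0065,0.195,0],0,255],[[-0.0065,0.2,0],0,255],[[-0.0065,0.2,0],0,255]]}}

```text
time: 5.15
tool_pos: [0.6333, -0.238, 0.3252]
tcp_rot: [[0.947, 0.321, -0.001], [0.321, -0.947, 0.001], [-0.001, -0.001, -1.0]]
contact_force: [-0.7, 0.2, -2.0]
width: 0.0254
gripper_force: 30.0
```

```bash
python3 mv.py .633 -.237 .0785 18.8; python3 - <<'E'
from rig import arm
from h import *
c=arm.calibration("wrist"); p,d=arm.read_camera("wrist"); P=cloud(d,c)
m=(d>0)&(abs(P[...,2]-.045)<.006)&(np.hypot(P[...,0]-.633,P[...,1]+.237)<.06)
print(m.sum(),P[m].mean(0), cv2.minEnclosingCircle(P[m][:,:2].astype(np.float32)))
cv2.imwrite("pics/w2.png",p[:,:,::-1])
E
```

```text
t 5.15 shift [ 0.0001 -0.001   0.0997] spin -0.002 q [-0.53  0.66  1.03  0.    1.45  0.71]
3880 [ 0.64162344 -0.2330648   0.04430091] ((0.6326334476470947, -0.2363235354423523), 0.04006505385041237)
```

View pics/w2.png

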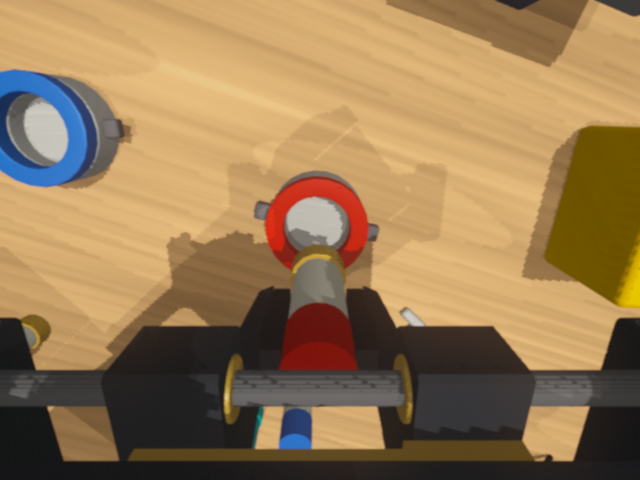

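The red capsule hangs upright in the fingers at about (318,310), and the empty red pot at (317,222) is centred at (0.6326, -0.2363) as expected. I'll lower it in.

Emit:
{"api": "play_rows", "payload": {"series": [[[-0.0003,-0.0015,0.03],0,255],[[-0.0003,-0.0015,0.055],0,255],[[-0.0003,-0.0015,0.075],0,255],[[-0.0003,-0.0015,0.088],0,255],[[-0.0003,-0.0015,0.094],0,255],[[-0.0003,-0.0015,0.098],0,255],[[-0.0003,-0.0015,0.1],0,255],[[-0.0003,-0.0015,0.1],0,255]]}}

```text
time: 5.87
tool_pos: [0.6327, -0.2354, 0.2267]
tcp_rot: [[0.947, 0.322, 0.001], [0.322, -0.947, -0.0], [0.001, 0.001, -1.0]]
contact_force: [-0.8, -0.3, -2.5]
width: 0.025
gripper_force: 30.0
```

Emit:
{"api": "play_rows", "payload": {"series": [[[0,0,0.001],0,255],[[0,0,0.001],0,255],[[0,0,0.002],0,255],[[0,0,0.002],0,255]]}}

```text
time: 6.2
tool_pos: [0.6325, -0.2359, 0.2243]
tcp_rot: [[0.947, 0.322, 0.0], [0.322, -0.947, -0.0], [0.0, 0.0, -1.0]]
contact_force: [-1.0, -1.1, -2.0]
width: 0.025
gripper_force: 30.0
```

Emit:
{"api": "play_rows", "payload": {"series": [[[0,0,0.0005],0,255],[[0,0,0.001],0,255],[[0,0,0.001],0,255]]}}

```text
time: 6.45
tool_pos: [0.6326, -0.2359, 0.2239]
tcp_rot: [[0.947, 0.322, 0.001], [0.322, -0.947, -0.0], [0.001, 0.001, -1.0]]
contact_force: [-1.3, 1.0, 5.1]
width: 0.0251
gripper_force: 30.0
```

Force is now +5 N up, so the foot is on the floor. I'll release and rise.

Emit:
{"api": "play_rows", "payload": {"series": [[[0,0,-0.0005],0,200],[[0,0,-0.0005],0,120],[[0,0,-0.0005],0,60],[[0,0,-0.0005],0,0],[[0,0,-0.0005],0,0],[[0,0,-0.0005],0,0],[[0,0,-0.0005],0,0],[[0,0,-0.0005],0,0]]}}

```text
time: 7.12
tool_pos: [0.6326, -0.2359, 0.2235]
tcp_rot: [[0.947, 0.322, -0.0], [0.322, -0.947, 0.0], [-0.0, -0.0, -1.0]]
contact_force: [-0.5, 0.6, -0.2]
width: 0.0701
gripper_force: 0.0
```

Emit:
{"api": "play_rows", "payload": {"series": [[[0,0,-0.01],0,0],[[0,0,-0.04],0,0],[[0,0,-0.08],0,0],[[0,0,-0.12],0,0],[[0,0,-0.12],0,0]]}}

```text
time: 7.53
tool_pos: [0.6327, -0.2358, 0.3534]
tcp_rot: [[0.947, 0.322, 0.013], [0.322, -0.947, -0.008], [0.01, 0.011, -1.0]]
contact_force: [0.4, 0.5, 1.6]
width: 0.0881
gripper_force: 0.0
```

```bash
python3 mv.py .4703 -.2735 .2 -39
```

```text
t 7.5333 shift [-0.166  -0.0167  0.0045] spin 1.009 q [-0.53  0.64  0.99  0.    1.49  0.71]
```

Emit:
{"api": "play_rows", "payload": {"series": [[[-0.02,-0.002,0],0.12,0],[[-0.05,-0.005,0],0.24,0],[[-0.08,-0.008,0],0.36,0],[[-0.11,-0.011,0],0.48,0],[[-0.14,-0.014,0],0.6,0],[[-0.16,-0.016,0],0.72,0],[[-0.166,-0.0165,0],0.84,0],[[-0.166,-0.0165,0],0.96,0]]}}

```text
time: 8.2
tool_pos: [0.4686, -0.2741, 0.3446]
tcp_rot: [[0.802, -0.597, 0.001], [-0.597, -0.802, -0.001], [0.001, 0.0, -1.0]]
contact_force: [0.1, -0.2, -0.5]
width: 0.0878
gripper_force: 0.0
```

Emit:
{"api": "play_rows", "payload": {"series": [[[0,0,0],0.049,0],[[0,0,0],0.049,0],[[0,0,0],0.049,0],[[0,0,0],0.049,0]]}}

```text
time: 8.53
tool_pos: [0.4701, -0.2736, 0.3438]
tcp_rot: [[0.778, -0.628, 0.0], [-0.628, -0.778, -0.0], [0.0, 0.0, -1.0]]
contact_force: [-0.3, -0.5, 0.2]
width: 0.0881
gripper_force: 0.0
```

```bash
python3 - <<'E'
from rig import arm
from h import *
c=arm.calibration("wrist"); p,d=arm.read_camera("wrist"); P=cloud(d,c)
m=(d>0)&(abs(P[...,2]-.09)<.006)&(np.hypot(P[...,0]-.4703,P[...,1]+.2735)<.03)
print(m.sum(),P[m].mean(0), cv2.minEnclosingCircle(P[m][:,:2].astype(np.float32)))
cv2.imwrite("pics/w3.png",p[:,:,::-1])
c=arm.calibration("top"); p,d=arm.read_camera("top"); P=cloud(d,c)
m=(d>0)&(P[...,2]>.06)&(P[...,2]<.12)&(np.hypot(P[...,0]-.6326,P[...,1]+.236)<.05)
print(m.sum(), P[m].mean(0) if m.any() else "")
cv2.imwrite("pics/t3.png",cv2.resize(p[100:360,400:640,::-1],None,fx=2.3,fy=2.3))
E
python3 mv.py .4703 -.2735 .062 -39
```

```text
1157 [ 0.47115256 -0.27369615  0.08979475] ((0.4707235097885132, -0.27316704392433167), 0.013552794232964516)
457 [ 0.63023989 -0.23289042  0.09659147]
t 8.6333 shift [ 0.     -0.0002  0.1346] spin 0.001 q [-0.74  0.42  1.42  0.    1.3   1.51]
```

View pics/w3.png

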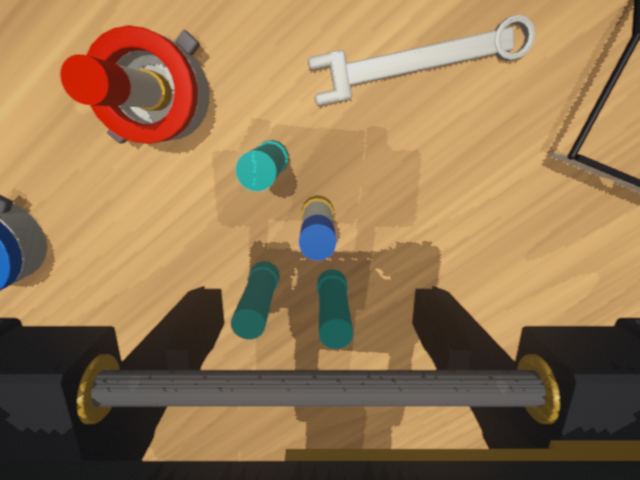

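The red capsule stands in its pot at (125,80). The blue target is at (317,238), with the turquoise rods at (262,165), (250,315) and (335,325) all clear of the finger line. The blue position agrees with the earlier one, so I'll descend.

Emit:
{"api": "play_rows", "payload": {"series": [[[0,0,0.03],0,0],[[0,0,0.065],0,0],[[0,0,0.1],0,0],[[0,0,0.125],0,0],[[0,0,0.134],0,0],[[0,0,0.134],0,0],[[0,0,0.134],0,255],[[0,0,0.134],0,255]]}}

```text
time: 9.3
tool_pos: [0.4705, -0.274, 0.2112]
tcp_rot: [[0.777, -0.629, 0.002], [-0.629, -0.777, -0.002], [0.003, 0.0, -1.0]]
contact_force: [0.1, -0.2, 0.6]
width: 0.077
gripper_force: 0.0
```

Emit:
{"api": "play_rows", "payload": {"series": [[[0,0,0],0,255],[[0,0,0],0,255],[[0,0,0],0,255],[[0,0,0],0,255],[[0,0,0],0,255],[[0,0,0],0,255],[[0,0,0],0,255],[[0,0,0],0,255]]}}

```text
time: 9.97
tool_pos: [0.4701, -0.2737, 0.2095]
tcp_rot: [[0.777, -0.63, -0.0], [-0.63, -0.777, 0.0], [-0.0, -0.0, -1.0]]
contact_force: [-0.3, -0.5, -1.3]
width: 0.0251
gripper_force: 30.0
```

Emit:
{"api": "play_rows", "payload": {"series": [[[0,0,0],0,255],[[0,0,0],0,255]]}}

```text
time: 10.13
tool_pos: [0.4701, -0.2737, 0.2095]
tcp_rot: [[0.777, -0.63, -0.0], [-0.63, -0.777, 0.0], [-0.0, 0.0, -1.0]]
contact_force: [1.7, 0.1, 0.2]
width: 0.0252
gripper_force: 30.0
```

Emit:
{"api": "play_rows", "payload": {"series": [[[0,0,-0.02],0,255],[[0,0,-0.05],0,255],[[0,0,-0.085],0,255],[[0,0,-0.115],0,255],[[0,0,-0.13],0,255],[[0,0,-0.13],0,255],[[0,0,-0.13],0,255]]}}

```text
time: 10.72
tool_pos: [0.4699, -0.2735, 0.3393]
tcp_rot: [[0.777, -0.63, 0.0], [-0.63, -0.777, -0.0], [0.0, 0.0, -1.0]]
contact_force: [0.3, -0.3, -1.8]
width: 0.0249
gripper_force: 30.0
```

```bash
python3 mv.py .6378 -.0225 .193 -39
```

```text
t 10.7167 shift [-0.0276 -0.3007 -0.0008] spin -0.0 q [-0.74  0.43  1.42 -0.    1.29  1.51]
```

Emit:
{"api": "play_rows", "payload": {"series": [[[-0.003,-0.03,0],0,255],[[-0.006,-0.065,0],0,255],[[-0.009,-0.1,0],0,255],[[-0.013,-0.14,0],0,255],[[-0.0165,-0.18,0],0,255],[[-0.02,-0.22,0],0,255],[[-0.024,-0.26,0],0,255],[[-0.0265,-0.285,0],0,255]]}}

```text
time: 11.38
tool_pos: [0.6302, -0.0323, 0.3368]
tcp_rot: [[0.778, -0.628, -0.004], [-0.628, -0.778, 0.002], [-0.004, 0.001, -1.0]]
contact_force: [-0.4, -0.5, -0.8]
width: 0.0256
gripper_force: 30.0
```

Emit:
{"api": "play_rows", "payload": {"series": [[[-0.001,-0.012,0],0,255],[[-0.001,-0.0157,0],0,255],[[-0.001,-0.0157,0],0,255],[[-0.001,-0.0157,0],0,255]]}}

```text
time: 11.72
tool_pos: [0.6377, -0.024, 0.3387]
tcp_rot: [[0.776, -0.631, -0.002], [-0.631, -0.776, -0.0], [-0.001, 0.001, -1.0]]
contact_force: [-0.0, 0.1, -1.4]
width: 0.0253
gripper_force: 30.0
```

```bash
python3 mv.py .6378 -.0225 .0785 -39; python3 - <<'E'
from rig import arm
from h import *
c=arm.calibration("wrist"); p,d=arm.read_camera("wrist"); P=cloud(d,c)
m=(d>0)&(abs(P[...,2]-.045)<.006)&(np.hypot(P[...,0]-.6378,P[...,1]+.0225)<.06)
print(m.sum(),cv2.minEnclosingCircle(P[m][:,:2].astype(np.float32)))
cv2.imwrite("pics/w4.png",p[:,:,::-1])
E
```

```text
t 11.7167 shift [-0.0007 -0.0013  0.1132] spin -0.002 q [-0.22  0.58  1.14 -0.    1.42  2.03]
3564 ((0.6374490857124329, -0.021534470841288567), 0.04001440480351448)
```

View pics/w4.png

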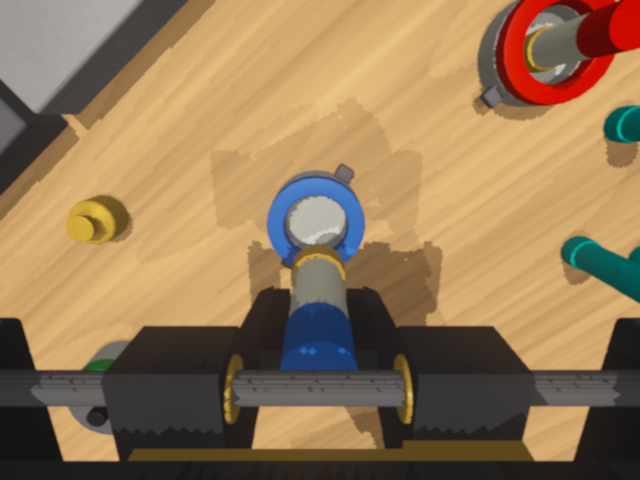

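The blue capsule is held upright at about (318,310) over the empty blue pot at (317,222), which is centred at (0.6375, -0.0215). The red one still stands in its pot at the upper right. I'll lower the blue one.

Emit:
{"api": "play_rows", "payload": {"series": [[[-0.0005,-0.0007,0.03],0,255],[[-0.0005,-0.0007,0.06],0,255],[[-0.0005,-0.0007,0.085],0,255],[[-0.0005,-0.0007,0.1],0,255],[[-0.0005,-0.0007,0.108],0,255],[[-0.0005,-0.0007,0.112],0,255],[[-0.0005,-0.0007,0.113],0,255],[[-0.0005,-0.0007,0.113],0,255]]}}

```text
time: 12.43
tool_pos: [0.6382, -0.0224, 0.2275]
tcp_rot: [[0.776, -0.63, 0.001], [-0.63, -0.776, -0.0], [0.001, -0.001, -1.0]]
contact_force: [-0.8, -0.6, -0.7]
width: 0.0252
gripper_force: 30.0
```

Emit:
{"api": "play_rows", "payload": {"series": [[[0,0,0.0005],0,255],[[0,0,0.001],0,255],[[0,0,0.001],0,255]]}}

```text
time: 12.68
tool_pos: [0.6382, -0.0219, 0.2262]
tcp_rot: [[0.777, -0.63, 0.001], [-0.63, -0.777, -0.0], [0.001, -0.0, -1.0]]
contact_force: [-0.8, -0.7, -1.4]
width: 0.0252
gripper_force: 30.0
```

Emit:
{"api": "play_rows", "payload": {"series": [[[0,0,0.0008],0,255],[[0,0,0.0015],0,255],[[0,0,0.002],0,255],[[0,0,0.002],0,255]]}}

```text
time: 13.02
tool_pos: [0.6382, -0.0219, 0.2245]
tcp_rot: [[0.777, -0.63, 0.001], [-0.63, -0.777, -0.0], [0.001, -0.0, -1.0]]
contact_force: [-1.6, 0.5, 5.1]
width: 0.0255
gripper_force: 30.0
```

On the floor, with 5 N up. I'll release and rise.

Emit:
{"api": "play_rows", "payload": {"series": [[[0,0,-0.0003],0,200],[[0,0,-0.0003],0,120],[[0,0,-0.0003],0,60],[[0,0,-0.0003],0,0],[[0,0,-0.0003],0,0],[[0,0,-0.0003],0,0],[[0,0,-0.0003],0,0],[[0,0,-0.0003],0,0]]}}

```text
time: 13.68
tool_pos: [0.6381, -0.0219, 0.2238]
tcp_rot: [[0.777, -0.63, -0.0], [-0.63, -0.777, 0.0], [-0.0, 0.0, -1.0]]
contact_force: [-0.2, 0.1, -0.6]
width: 0.0697
gripper_force: 0.0
```

Emit:
{"api": "play_rows", "payload": {"series": [[[0,0,-0.01],0,0],[[0,0,-0.04],0,0],[[0,0,-0.08],0,0],[[0,0,-0.12],0,0],[[0,0,-0.15],0,0],[[0,0,-0.15],0,0],[[0,0,-0.15],0,0],[[0,0,-0.15],0,0]]}}

```text
time: 14.35
tool_pos: [0.6379, -0.0218, 0.3733]
tcp_rot: [[0.777, -0.63, -0.001], [-0.63, -0.777, 0.0], [-0.001, 0.001, -1.0]]
contact_force: [-0.1, -1.0, 0.4]
width: 0.0884
gripper_force: 0.0
```

```bash
python3 - <<'E'
from rig import arm
import cv2
p,d=arm.read_camera("scene"); cv2.imwrite("pics/s5.png",p[:,:,::-1]); print(arm.state()["width"])
E
```

```text
0.08792581639900489
```

View pics/s5.png

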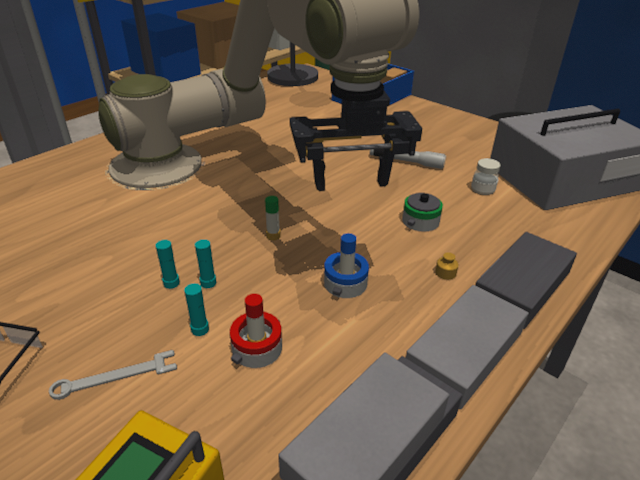

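Red at (255,318) stands upright in the red pot and blue at (347,255) upright in the blue pot. The gripper is clear and the look-alikes haven't moved.

```bash
python3 -c "
from rig import arm
print(arm.sign_off())"
```

```text
the job is handed in; nothing more can be done
None
```

Both capsules are put away, red first and then blue: each stands upright on the floor of its matching pot, let go, with the arm clear, and I handed the job in at about 14.4 s of the 61 s allowed; no verdict was returned.

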